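# Shut the guard and hold the pull tester on its load mark

## Task

A tube specimen already lies in the cradle of the bench pull tester. Swing the guard fully shut over it first, and only then pull the orange spring-return handle out until the black pointer stands inside the red band on the white scale, and keep it there: finish with the gripper still holding the handle at the mark, because the spring draws it back when let go. Leave the specimen in its cradle and the other things on the bench where they are.

Things in the scene. Friction and masses are not known exactly. Their poses are not given: they have to be found in the camera images.
- tester: Grey base plate of the pull tester, fixed to the bench, 170 (x) x 380 (y) x 12 mm; origin: centre of its underside. On its +y half an open blue box, outer 130 x 150 mm, centre x 0, y +95, rim 72 mm above the bench. On its -y half, on x = 0, the slide with the orange handle. Between them a fixed spring barrel (y +20 to -55, top 57 mm above the bench).
- guard (a joint): Guard angle in rad: 0 fully shut (flat on the blue box), 1.57 straight up, starts open. A clear panel in a yellow frame, 150 mm wide along the hinge, 8 mm thick, reaching 150 mm from the hinge, 0.25 kg. It closes towards the tester's -x and down. The stiff hinge (0.3 N m friction) leaves it at any angle; about 3 N at the lip moves it.
- guard_hinge (a point): Middle of the guard's hinge axis, which runs along the tester's y on the box's +x rim: tester x +65, y +95 mm, 72 mm above the bench.
- guard_lip (a point): Middle of the guard's yellow lip (22 mm wide, 10 mm thick, 150 mm long, at the free edge), 139 mm from the hinge, on the outer face of the lip: that faces up when shut, and the tester's +x when the guard stands up. The lip sticks out 20 mm past the front of the box when shut.
- pull (a joint): Travel of the spring-return slide in m: 0 home, positive as it is pulled out along the tester's -y, end stop at 0.080. The spring pulls it home with about 4.2 N at 0, rising by 0.7 N per 10 mm.
- pull_grip (a point): Point on the orange upright handle at which to grip it from above, 92 mm above the bench, moving with the slide (home: tester x 0, y -85 mm). The orange grip is 34 mm along the tester's x, 14 mm along its y, from 68 to 112 mm above the bench.
- pointer (a point): Tip of the black pointer blade (4 mm wide) on the slide, over the white scale; it lies at the same tester y as the handle's centre, 66 mm to its +x.
- mark: Red band, 12 mm along the tester's y, 24 mm along its x, on top of a white scale rail (tester x +51 to +77, y -185 to -35 mm, top 48 mm above the bench); origin at its centre, axes parallel to the tester's. Fixed during the job, but set anywhere from 28 to 62 mm of slide travel. It does not collide.
- specimen: Copper tube, 30 mm diameter, 88 mm long along its y, loose in the cradle; origin in the middle of its underside, 30 mm above the bench at tester x 0, y +95 mm. Its top lies 12 mm below the box rim.
- spacer: Bystander: brass ring, 24 mm diameter, 10 mm high, loose on the tester's base plate on the robot's side of the slide.
- offcut: Bystander: square steel tube offcut 140 x 30 x 30 mm lying on the bench, origin at the centre of its underside.
- jar: Bystander: open glass jar, 72 mm diameter, 90 mm high, origin under its centre.
- wheel: Bystander: dark grinding wheel lying flat, 110 mm diameter, 28 mm high, origin under its centre.
- carton: Bystander: open cardboard tray 120 x 90 x 45 mm, origin under its centre.
- wrench: Bystander: wrench lying on the bench just beyond the tester's white scale, along the tester's y.
- oilcan: Bystander: white plastic bottle with red cap, 60 mm diameter, 130 mm high, origin under its centre.
Not all that is in view belongs to the job. There is more than one size of the specimen; the job needs the smallest.

How it is judged (in metres and radians):
On the way, in this order (a step that is already met when the one before it is completed fails the run):
1. the guard is fully shut while the slide is still home (value of joint guard below 0.05 rad and value of joint pull below 0.012 m), for 0.2 s.
2. the slide is held by the gripper with its pointer in the red band for a second (y of pointer in the frame of mark between -0.007 and 0.007 m and contact force between the fingers and pull above 2 N), for 1 s.
At the end, for the whole second after the job is handed in: The guard is shut (within 0.05 rad), the pointer is inside the red band (its centre line within 7 mm of the band's centre) and still, the fingers bear on the slide with more than 2 N, and the specimen lies in its cradle (moved less than 15 mm) (all of step 2 and velocity of joint pull between -0.01 and 0.01 m/s and value of joint guard below 0.05 rad and z of specimen in the frame of tester between 0.026 and 0.034 m and distance of specimen from where it was at the start of the episode below 0.015 m); the arm keeps its last pose, push and grip.
It fails at once if the slide is pulled out while the guard is not shut (value of joint pull above 0.015 m and value of joint guard above 0.12 rad).
It fails at once if a bystander is pushed more than 30 mm (distance of any of spacer, offcut, jar, wheel, carton, wrench, oilcan from where it was at the start of the episode above 0.03 m).
It also fails if it takes over 51 s, if anything falls off the work surface, if the arm or the gripper's body presses on something with over 40 N, if the wrist force passes 120 N, or if a joint passes its speed limit or range.

## Robot

A 6-joint arm with a two-finger parallel gripper is mounted at the origin on the work surface. World frame = base frame: x ahead of the robot, y to its left, z up, the work surface at z = 0. Lengths are in mm, angles in rad, forces in N, time in s.
With the tool pointing down it reaches from about 300 to 775 mm from the base axis. Payload 14.6 kg.
Tool frame: the origin (TCP) lies midway between the tips of the shut fingers; the grasp point (between the pads) lies 19 mm behind it; x points along the fingers, z is the direction in which the jaws open and shut, and the axes are right-handed (so a half turn about x gives the same grasp; the last joint's range is limited). The gripper opens to 94 mm and grips with 3 to 60 N. Pads are 16 mm wide; open, the fingers measure 119 mm over their backs; the gripper's body (75 mm by 177 mm) begins 78 mm behind the grasp point.
Start: joints at [-1.353, 0.3, 1.521, -0, 1.321, -0.067], TCP at [154.524, -527.837, 205.446] pointing down, gripper open.
Joint ranges: [-3.03, 3.03], [-0.79, 2.21], [0.23, 2.52], [-1.04, 4.18], [0, 3.07], [-2.55, 2.55]. Speed limits (rad/s): [2.22, 2.22, 2.57, 3.14, 3.14, 3.14].

## Interface

Orientations are given as [roll, pitch, yaw] about the fixed x, y, z axes, in that order (R = Rz(yaw) Ry(pitch) Rx(roll)).
In Python, from cell import * gives the robot as it stands.
- The arm moves only by the tool play_rows, never from a script. Its argument "motion" is one flat list of numbers, 7 for each row, row after row: the turn, a rotation vector about the tool's x, y, z in rad, then the shift along the tool's x, y, z in m, then the closure, from -1 (fully open) to 1 (shut), so that 0 is half open. In form: [rx, ry, rz, x, y, z, fingers, rx, ry, rz, x, y, z, fingers, ...]. A call has 1 to 20 rows; each row shifts and turns the pose as measured when the row begins, along the tool's axes as they then stand; what a row does not reach is not made up. A row lasts 1/10 s, in which the tool goes at most 50 mm and 8.59 degrees, less where a joint would pass 70% of its speed; a pose out of reach is approached as far as the arm can. A call with a gripper value outside its range is refused whole. The fingers move at their own pace and stop on an object; "newtons" is the grip in N (left out, the last holds). Time passes only in rows, so rows that do not move let the fingers close. It gives the time, the measured TCP pose, the force and the opening at its end, in the units of the state.
- read_state(): the state, without advancing time (a new reading comes with each control period).
- camera(name): name is "scene" or "top" or "wrist"; returns (picture, depth): 480x640x3 uint8, blue, green, red; 480x640 float32, mm along the optical axis (not along the pixel's ray), 0 where there is no reading.
- camera_params(name): a dict with "fx", "fy", "cx", "cy" (pixels), "T" (4x4, takes a point from camera to world coordinates). Camera axes: x right, y down, z forward; pixel columns grow to the right and rows downward; lengths in mm; the calibration is good to about 2 mm. A picture is of the moment at which its call begins: read the wrist's pose just before it. camera_params takes no time and is no camera call; for the wrist camera it gives the pose at the moment of the call.
- sign_off(): hands the job in, once; it reports no verdict.
Trained networks look in the newest picture that a camera, given by its name, has taken for a name from the list of things; names that differ only in an ending like _2 or _b are one class to them, and where a whole thing is asked for, a point or a joint stands for the part that bears it (a point fixed in the world has none). Each returns a list of dicts, best first, with "conf" (0 to 1); they miss things now and then, are a little off and sometimes report something else, mostly with a low value. They report only what shows in the picture. A call takes as long as a camera call. They do not tell look-alikes from the thing itself.
- masks_of(camera, name): "region" (480x640 bool, what is visible of it).
- place_of(camera, name): "at" ([x, y, z] in mm, in the coordinates of the camera as it stood for that picture, good to about 4 mm: a listed point, or the origin of a listed thing).
The state is a dict: "clock": time; "joints": joint angles; "qd": joint speeds; "effort": joint torques, N m; "eef_pos": TCP position; "eef_rot": TCP orientation; "wrist_force": force on the tool from outside, world axes, zero at the start; "moment": the same for the moment, N m; "finger_gap": finger opening in mm.
Only numpy, scipy, OpenCV 4.12 (cv2) and the standard library are available. Lean on these libraries where they do the work, as an engineer would, in place of code of your own. Each camera call takes 0.05 s, during which the arm holds its last target.

## Working session

There is one attempt and no reset: what is moved stays moved. The work goes in short steps, Python scripts to look and compute and a tool call to move; the robot and the scene stay as the last step left them, time stands still between calls to the robot, and variables do not carry over. Pictures are saved under pics/ and viewed, and the job is handed in when it is done.

Besides the shell and the picture viewer there is one more tool, called after "Request:" as name(argument=value, ...), one argument or row to a line, values as JSON. play_rows: Moves the arm, as the interface text tells. Its arguments: {"type":"object","properties":{"motion":{"type":"array","items":{"type":"number"}},"newtons":{"type":"number"}},"required":["motion"]}

```bash
mkdir -p pics; ls; cat > h.py <<'E'
from cell import *
import numpy as np, cv2
E
python3 - <<'E'
from h import *
for c in ("scene","top"):
    p,d=camera(c); cv2.imwrite(f"pics/{c}1.png",p); P=camera_params(c); print(c,P)
    for n in ["tester","guard_hinge","guard_lip","pull_grip","pointer","mark","specimen","spacer","wrench"]:
        for r in place_of(c,n)[:3]:
            print(n,round(r["conf"],2),(P["T"]@np.append(r["at"],1))[:3].round(1))
print(read_state())
E
```

```text
pics
scene {'fx': 592.665223755621, 'fy': 592.665223755621, 'cx': 320.8807955559943, 'cy': 238.62439544164152, 'T': array([[ 3.50299434e-01,  6.97628107e-01, -6.24984264e-01,
         1.32041658e+03],
       [ 9.36603640e-01, -2.66597134e-01,  2.27375439e-01,
        -2.98828643e+02],
       [-7.99551647e-03, -6.65012024e-01, -7.46789849e-01,
         1.04435670e+03],
       [ 0.00000000e+00,  0.00000000e+00,  0.00000000e+00,
         1.00000000e+00]])}
tester 0.9 [494.1  69.4   6. ]
guard_hinge 0.88 [582.6 146.9  70.7]
guard_lip 0.7 [524.2 -71.   47.7]
guard_lip 0.62 [586.7 140.4 212.3]
pull_grip 0.94 [474.4 -14.8  89.9]
pointer 0.86 [538.3 -28.   55. ]
mark 0.53 [526.1 -72.5  47.8]
specimen 0.8 [271.5 254.1  -1. ]
specimen 0.57 [7.224e+02 1.316e+02 4.000e-01]
spacer 0.37 [413.7 -12.7  11.7]
wrench 0.66 [586.7 -32.2  -2.1]
top {'fx': 608.3747866967901, 'fy': 608.3747866967901, 'cx': 332.489681943494, 'cy': 236.99515543465202, 'T': array([[-1.28950003e-02, -9.78069296e-01,  2.07880186e-01,
         1.82866643e+02],
       [-9.99911120e-01,  1.33173727e-02,  6.32379502e-04,
        -8
[... 646 characters left out ...]
[590.9 -33.2  -0.9]
wrench 0.57 [496.   68.9   0.9]
{'clock': 1.0, 'joints': array([-1.35262387e+00,  2.99902188e-01,  1.52103129e+00, -3.66999725e-05,
        1.32069353e+00, -6.66121529e-02]), 'qd': array([ 0.00219252,  0.00073397, -0.00063064,  0.00147836,  0.00022206,
        0.00056296]), 'effort': array([ 2.72687239e-04, -5.31667256e+01, -3.52907574e+01,  7.09513365e-02,
        2.14216823e-02, -3.15081900e-05]), 'eef_pos': array([ 154.4996805 , -527.83122346,  205.43113004]), 'eef_rot': array([-2.40559682,  1.57074688,  2.59158586]), 'wrist_force': array([ 0.14024324,  0.76434333, -0.74379854]), 'moment': array([-0.03937779,  0.05009827,  0.02237429]), 'finger_gap': 93.67321041628703}
```

View pics/scene1.png

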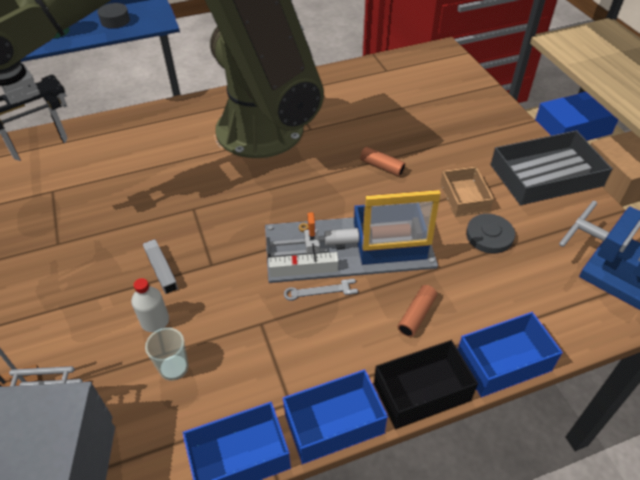

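View pics/top1.png

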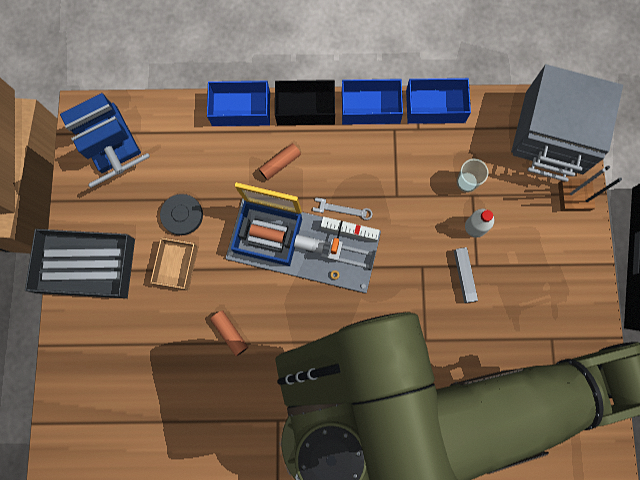

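Three tubes: the one in the cradle (top 268,235) is the specimen, already placed. The tubes at (277,161) and (227,332) on the bench are look-alikes. The handle is the orange block at (335,246), and the red band is at (357,230). Next I'll look closer and refine the geometry.

```bash
cat >> h.py <<'E'
def ray(c,u,v,z):
    P=camera_params(c);T=P["T"];d=T[:3,:3]@np.array([(u-P["cx"])/P["fx"],(v-P["cy"])/P["fy"],1]);o=T[:3,3]
    return o+d*(z-o[2])/d[2]
E
python3 - <<'E'
from h import *
t=cv2.imread("pics/top1.png"); s=cv2.imread("pics/scene1.png")
a=cv2.resize(t[170:300,220:390],None,fx=4.6,fy=4.6,interpolation=cv2.INTER_CUBIC);cv2.imwrite("pics/ctop.png",a)
a=cv2.resize(s[180:310,255:450],None,fx=4,fy=4,interpolation=cv2.INTER_CUBIC);cv2.imwrite("pics/cscene.png",a)
for c,im,box in (("top",t,(315,385,210,275)),("scene",s,(262,340,205,280))):
    u0,u1,v0,v1=box
    hsv=cv2.cvtColor(im,cv2.COLOR_BGR2HSV)
    sub=hsv[v0:v1,u0:u1]
    red=((sub[...,0]<5)|(sub[...,0]>175))&(sub[...,1]>150)
    ora=(sub[...,0]>=7)&(sub[...,0]<20)&(sub[...,1]>190)
    for n,m,z in (("red",red,48),("orange",ora,112)):
        v,u=np.nonzero(m)
        if len(u): print(c,n,len(u),u.mean()+u0,v.mean()+v0,ray(c,u.mean()+u0,v.mean()+v0,z).round(1))
R=None
from scipy.spatial.transform import Rotation as Ro
st=read_state(); print(Ro.from_euler("xyz",st["eef_rot"]).as_matrix().round(3))
E
```

```text
top red 35 357.0285714285714 229.14285714285714 [527.6 -71.4  48. ]
top orange 59 334.35593220338984 245.84745762711864 [471.9 -12.3 112. ]
scene red 24 294.125 259.4166666666667 [522.7 -71.4  48. ]
scene orange 65 310.86153846153843 222.73846153846154 [489.4 -19.1 112. ]
[[-0.     0.96   0.281]
 [ 0.     0.281 -0.96 ]
 [-1.    -0.    -0.   ]]
```

View pics/ctop.png

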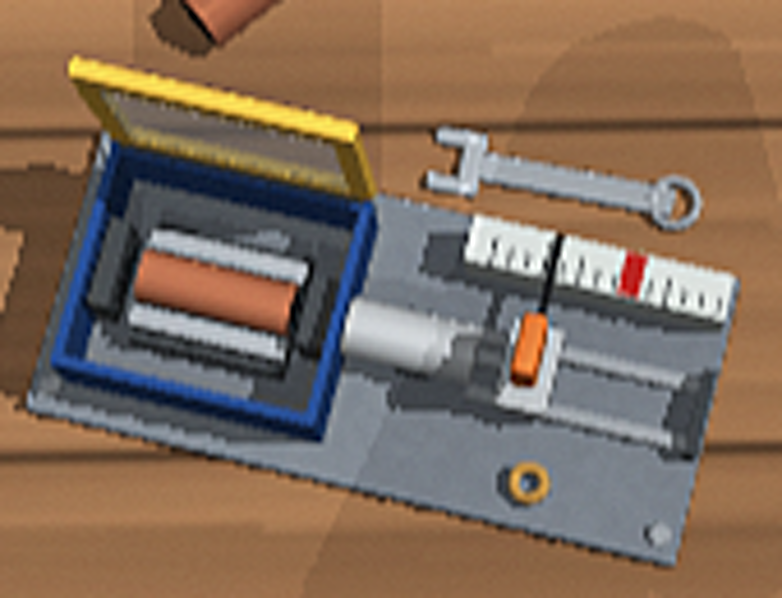

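View pics/cscene.png

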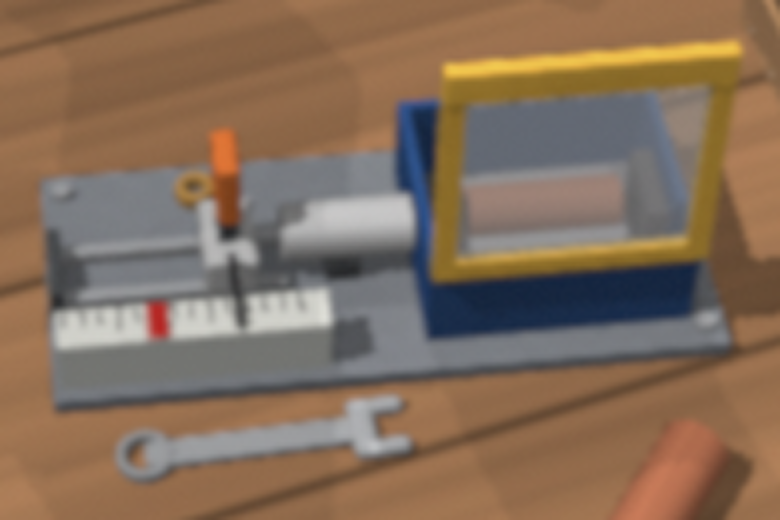

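```bash
python3 - <<'E'
from h import *
def c2(u,v,z): return ray("top",220+u/4.6-.4,170+v/4.6-.4,z)
C=[((30,405),12,(-85,190)),((672,563),12,(-85,-190)),((737,275),12,(85,-190)),((477,216),48,(77,-35)),((740,275),48,(77,-185)),((722,321),48,(51,-185)),((465,258),48,(51,-35)),((52,366),72,(-65,170)),((318,438),72,(-65,20))]
W=np.array([c2(*p,z)[:2] for p,z,_ in C]);L=np.array([l for *_,l in C],float)
Wm,Lm=W.mean(0),L.mean(0)
a=W-Wm;b=L-Lm
th=np.arctan2((b[:,0]*a[:,1]-b[:,1]*a[:,0]).sum(),(a*b).sum())
R=np.array([[np.cos(th),-np.sin(th)],[np.sin(th),np.cos(th)]]);t=Wm-R@Lm
print(np.degrees(th),t,(W-(L@R.T+t)).round(1))
for n,p,z in (("ptr",(558,238),52),("red",(633,276),48),("lipL",(72,62),222),("lipR",(356,128),222),("handle top",(537,345),112)):
    w=c2(*p,z); print(n,w.round(1),(R.T@(w[:2]-t)).round(1))
for n,l in (("hinge",(65,95)),("grip",(0,-85))): print(n,R@np.array(l)+t)
E
```

```text
-14.196825181820996 [496.63978284  68.70012248] [[ 3.2 -3.1]
 [ 1.6  3. ]
 [ 1.8  3.4]
 [-0.5 -0.7]
 [ 0.2 -2.2]
 [-0.7  2.2]
 [ 0.5 -0.1]
 [-0.5 -1.1]
 [-5.6 -1.4]]
ptr [547.9 -30.1  52. ] [ 73.9 -83.3]
red [526.4 -71.8  48. ] [  63.3 -128.9]
lipL [601.8 216.  222. ] [ 65.8 168.6]
lipR [565.3  72.7 222. ] [65.6 20.7]
handle top [475.  -17.2 112. ] [  0.  -88.6]
hinge [582.95371243 144.8572335 ]
grip [475.7932211  -13.70388752]
```

Request:
play_rows(
  motion=[0.133, 0, 0, -0.031, 0, 0, 1, 0.133, 0, 0, -0.031, 0, 0, 1, 0.133, 0, 0, -0.031, 0, 0, 1, 0.133, 0, 0, -0.031, 0, 0, 1, 0, 0, 0, 0, 0, 0, 1],
  newtons=20,
)

```text
clock: 1.5
eef_pos: [154.4, -527.3, 333.3]
eef_rot: [-2.648, 1.568, 1.796]
wrist_force: [0.5, -0.0, -1.2]
finger_gap: 57.6
```

```bash
cat >> h.py <<'E'
from scipy.spatial.transform import Rotation as Ro
TH=np.radians(-14.1); RT=np.array([[np.cos(TH),-np.sin(TH),0],[np.sin(TH),np.cos(TH),0],[0,0,1]]); T0=np.array([496.6,68.9,0])
def loc(p): return RT.T@(np.asarray(p)-T0)
def show():
    s=read_state();R=Ro.from_euler("xyz",s["eef_rot"]).as_matrix()
    print("t",s["clock"],"loc",loc(s["eef_pos"]).round(1),"gap",round(s["finger_gap"],1),"F(loc)",(RT.T@s["wrist_force"]).round(1),"J",s["joints"].round(2))
    print("tool axes in tester:\n",(RT.T@R).round(3)); return s
E
python3 -c "from h import *; show()"
```

```text
t 1.5 loc [-186.7 -661.6  333.3] gap 57.6 F(loc) [ 0.5  0.1 -1.2] J [-1.35  0.24  1.31 -0.    1.6   0.49]
tool axes in tester:
 [[-0.001  1.    -0.022]
 [ 0.002 -0.022 -1.   ]
 [-1.    -0.001 -0.002]]
```

Request:
play_rows(
  motion=[-0.022, 0, 0, 0, 0.0173, -0.0445, 1, 0, 0, 0, 0, 0.0173, -0.0445, 1, 0, 0, 0, 0, 0.0173, -0.0445, 1, 0, 0, 0, 0, 0.0173, -0.0445, 1, 0, 0, 0, 0, 0.0173, -0.0445, 1, 0, 0, 0, 0, 0.0173, -0.0445, 1, 0, 0, 0, 0, 0.0173, -0.0445, 1, 0, 0, 0, 0, 0.0173, -0.0445, 1, 0, 0, 0, 0, 0.0173, -0.0445, 1, 0, 0, 0, 0, 0.0173, -0.0445, 1, 0, 0, 0, 0, 0.0173, -0.0445, 1, 0, 0, 0, 0, 0.0173, -0.0445, 1, 0, 0, 0, 0, 0.0173, -0.0445, 1, 0, 0, 0, 0, 0.0173, -0.0445, 1, 0, 0, 0, 0, 0.0173, -0.0445, 1, 0, 0, 0, 0, 0.0173, -0.0445, 1, 0, 0, 0, 0, 0.0173, -0.0445, 1, 0, 0, 0, 0, 0, 0, 1],
)

```text
clock: 3.3
eef_pos: [629.8, 169.3, 319.0]
eef_rot: [-1.809, 1.557, 2.683]
wrist_force: [-0.3, -0.3, -1.5]
finger_gap: 0.5
```

```bash
python3 -c "
from h import *
show()
p,d=camera('scene'); cv2.imwrite('pics/s2.png',p)"
```

```text
t 3.3 loc [104.8 129.8 319. ] gap 0.5 F(loc) [-0.2 -0.3 -1.5] J [0.2  0.5  0.98 0.01 1.67 1.99]
tool axes in tester:
 [[-0.014  1.     0.026]
 [ 0.003  0.026 -1.   ]
 [-1.    -0.014 -0.003]]
```

View pics/s2.png

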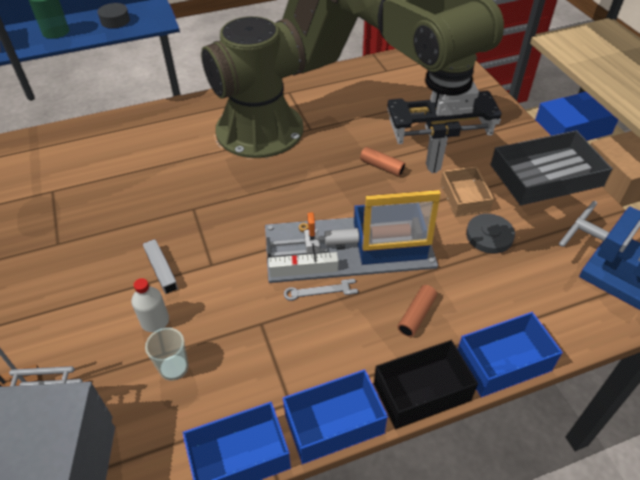

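Request:
play_rows(
  motion=[0.026, 0, -0.014, 0.031, 0, 0.009, 1, 0, 0, 0, 0.031, 0, 0.009, 1, 0, 0, 0, 0.031, 0, 0.009, 1, 0, 0, 0, 0.03, 0, 0.008, 1, 0, 0, 0, 0, 0, 0, 1],
)

```text
clock: 3.85
eef_pos: [615.4, 129.3, 192.6]
eef_rot: [-1.676, 1.544, 2.791]
wrist_force: [0.6, -0.2, -0.7]
finger_gap: 0.4
```

```bash
python3 -c "
from h import *
show()
p,d=camera('scene'); cv2.imwrite('pics/s3.png',cv2.resize(p[60:300,240:560],None,fx=2.4,fy=2.4))"
```

```text
t 3.85 loc [100.5  87.5 192.6] gap 0.4 F(loc) [ 0.6 -0.1 -0.7] J [0.14 0.5  1.27 0.01 1.39 1.96]
tool axes in tester:
 [[-0.026  1.     0.001]
 [ 0.003  0.001 -1.   ]
 [-1.    -0.026 -0.003]]
```

View pics/s3.png

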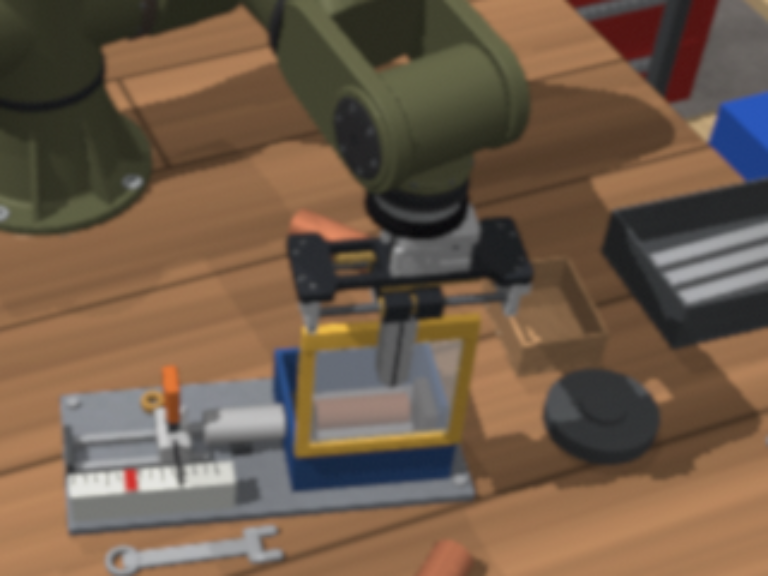

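Request:
play_rows(
  motion=[0, 0, 0.026, -0.017, 0, 0, 1, 0, 0, 0, 0, -0.011, 0, 1, 0, 0, 0, 0, -0.011, 0, 1, 0, 0, 0, 0.001, -0.012, 0, 1, 0, 0, 0, 0.001, -0.012, 0, 1, 0, 0, 0, 0.001, -0.012, 0, 1, 0, 0, 0, 0.004, -0.011, 0, 1, 0, 0, 0, 0.004, -0.011, 0, 1, 0, 0, 0, 0.005, -0.011, 0, 1, 0, 0, 0, 0, 0, 0, 1],
)

```text
clock: 4.9
eef_pos: [529.0, 155.0, 220.7]
eef_rot: [1.978, 1.526, 0.165]
wrist_force: [-0.5, 0.2, 0.9]
finger_gap: 0.5
```

```bash
python3 -c "
from h import *
show()
p,d=camera('scene'); cv2.imwrite('pics/s4.png',cv2.resize(p[60:300,240:560],None,fx=2.4,fy=2.4))"
```

```text
t 4.9 loc [ 10.4  91.4 220.7] gap 0.5 F(loc) [-0.5  0.   0.9] J [ 0.22  0.26  1.53 -0.    1.3   2.03]
tool axes in tester:
 [[ 0.041  0.999  0.005]
 [ 0.018  0.004 -1.   ]
 [-0.999  0.041 -0.018]]
```

View pics/s4.png

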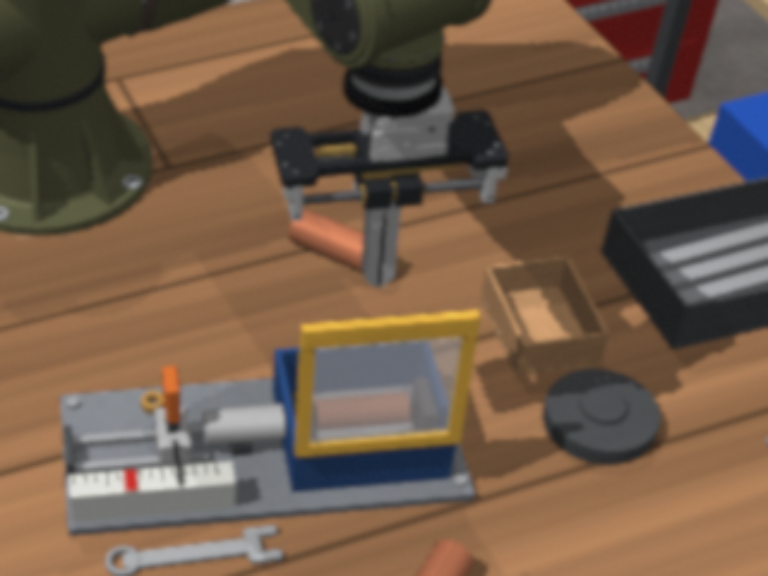

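The tip rose past the lip and went over it, so the guard has not moved. I'll go back over the lip and come down again, with settling rows.

Request:
play_rows(
  motion=[0, 0, -0.03, -0.03, 0, 0, 1, 0, 0, 0, 0, 0, 0, 1, 0, 0, 0, 0, 0.03, 0, 1, 0, 0, 0, 0, 0.03, 0, 1, 0, 0, 0, 0, 0.03, 0, 1, 0, 0, 0, 0, 0, 0, 1, 0, 0, 0, 0, 0, 0, 1],
)

```text
clock: 5.65
eef_pos: [621.6, 132.4, 261.0]
eef_rot: [2.335, 1.539, 0.524]
wrist_force: [-0.2, -0.3, 0.8]
finger_gap: 0.8
```

```bash
python3 -c "
from h import *
show()"
```

```text
t 5.65 loc [105.7  92.  261. ] gap 0.8 F(loc) [-0.1 -0.3  0.8] J [0.15 0.45 1.2  0.01 1.47 1.96]
tool axes in tester:
 [[ 0.023  1.     0.006]
 [ 0.022  0.006 -1.   ]
 [-0.999  0.023 -0.022]]
```

Request:
play_rows(
  motion=[0, -0.02, -0.02, 0.022, 0, 0, 1, 0, 0, 0, 0.022, 0, 0, 1, 0, 0, 0, 0, 0, 0, 1, 0, 0, 0, 0, 0, 0, 1],
)

```text
clock: 6.05
eef_pos: [620.5, 133.6, 214.5]
eef_rot: [0.726, 1.57, -1.084]
wrist_force: [0.2, 0.6, 0.7]
finger_gap: 0.3
```

```bash
python3 -c "
from h import *
show()"
```

```text
t 6.05 loc [104.4  92.9 214.5] gap 0.3 F(loc) [0.1 0.6 0.7] J [ 0.15  0.49  1.24 -0.    1.41  1.96]
tool axes in tester:
 [[ 0.001  1.     0.007]
 [-0.001  0.007 -1.   ]
 [-1.     0.001  0.001]]
```

Request:
play_rows(
  motion=[0, 0, 0, 0.01, 0, 0, 1, 0, 0, 0, 0, -0.01, 0, 1, 0, 0, 0, 0, -0.01, 0, 1, 0, 0, 0, 0, -0.01, 0, 1, 0, 0, 0, 0, -0.01, 0, 1, 0, 0, 0, 0, -0.01, 0, 1, 0, 0, 0, 0, 0, 0, 1],
)

```text
clock: 6.75
eef_pos: [567.9, 146.8, 206.4]
eef_rot: [1.607, 1.565, -0.202]
wrist_force: [-0.2, -0.1, -0.7]
finger_gap: 0.7
```

```bash
python3 -c "
from h import *
show()
p,d=camera('scene'); cv2.imwrite('pics/s5.png',cv2.resize(p[60:300,240:560],None,fx=2.4,fy=2.4))"
```

```text
t 6.75 loc [ 50.2  92.9 206.4] gap 0.7 F(loc) [-0.1 -0.2 -0.7] J [ 0.19  0.38  1.41 -0.    1.34  2.  ]
tool axes in tester:
 [[ 0.005  1.     0.008]
 [ 0.     0.008 -1.   ]
 [-1.     0.005 -0.   ]]
```

View pics/s5.png

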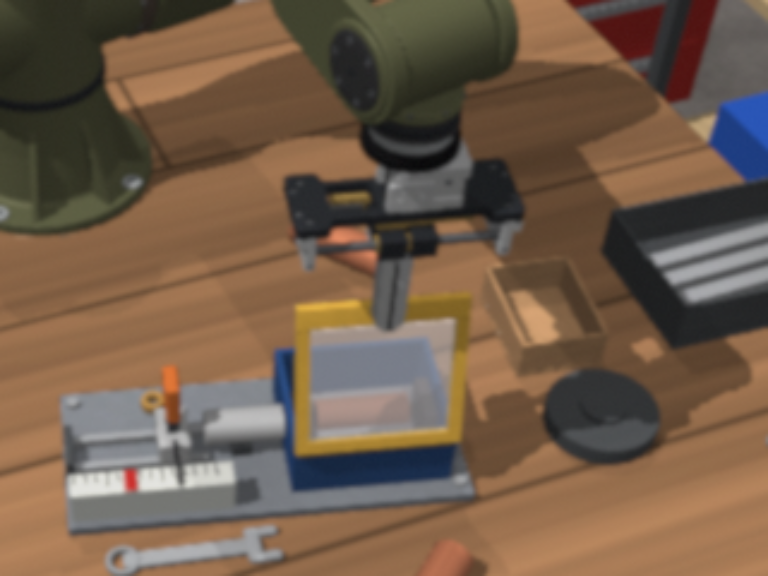

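Request:
play_rows(
  motion=[0, 0, 0, 0.002, -0.011, 0, 1, 0, 0, 0, 0.003, -0.011, 0, 1, 0, 0, 0, 0.003, -0.011, 0, 1, 0, 0, 0, 0.004, -0.01, 0, 1, 0, 0, 0, 0.006, -0.01, 0, 1, 0, 0, 0, 0.007, -0.009, 0, 1, 0, 0, 0, 0, 0, 0, 1],
)

```text
clock: 7.5
eef_pos: [508.8, 161.3, 181.9]
eef_rot: [1.78, 1.56, -0.03]
wrist_force: [0.4, 0.3, -0.0]
finger_gap: 0.5
```

```bash
python3 -c "
from h import *
show()
p,d=camera('scene'); cv2.imwrite('pics/s6.png',cv2.resize(p[60:300,240:560],None,fx=2.4,fy=2.4))"
```

```text
t 7.5 loc [-10.7  92.6 181.9] gap 0.5 F(loc) [ 0.3  0.4 -0. ] J [ 0.24  0.28  1.6  -0.    1.25  2.05]
tool axes in tester:
 [[ 0.01   1.     0.007]
 [ 0.002  0.007 -1.   ]
 [-1.     0.01  -0.002]]
```

View pics/s6.png

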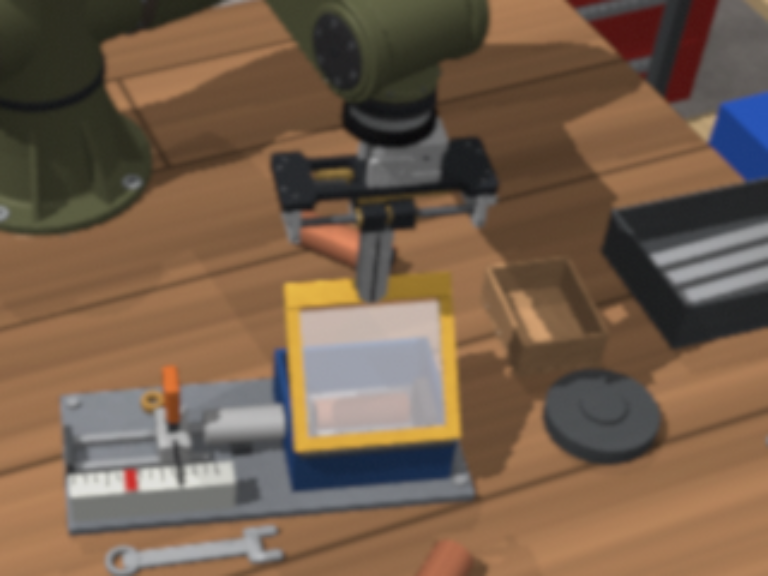

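Request:
play_rows(
  motion=[0, 0, 0, 0.007, -0.009, 0, 1, 0, 0, 0, 0.009, -0.008, 0, 1, 0, 0, 0, 0.01, -0.008, 0, 1, 0, 0, 0, 0.011, -0.006, 0, 1, 0, 0, 0, 0.011, -0.005, 0, 1, 0, 0, 0, 0.011, -0.004, 0, 1, 0, 0, 0, 0, 0, 0, 1],
)

```text
clock: 8.25
eef_pos: [468.9, 171.2, 118.5]
eef_rot: [1.803, 1.559, -0.008]
wrist_force: [0.7, 0.2, -0.3]
finger_gap: 0.6
```

```bash
python3 -c "
from h import *
show()
p,d=camera('scene'); cv2.imwrite('pics/s7.png',cv2.resize(p[60:300,240:560],None,fx=2.4,fy=2.4))"
```

```text
t 8.25 loc [-51.8  92.5 118.5] gap 0.6 F(loc) [ 0.6  0.4 -0.3] J [ 0.28  0.28  1.77 -0.    1.09  2.09]
tool axes in tester:
 [[ 0.011  1.     0.006]
 [ 0.003  0.006 -1.   ]
 [-1.     0.011 -0.003]]
```

View pics/s7.png

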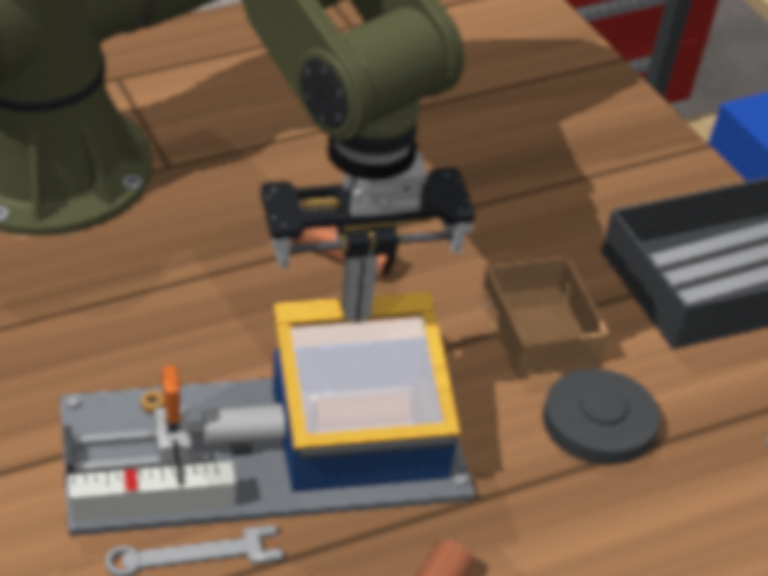

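Request:
play_rows(
  motion=[0, 0, 0, 0.009, -0.003, 0, 1, 0, 0, 0, 0.009, -0.003, 0, 1, 0, 0, 0, 0.006, -0.002, 0, 1, 0, 0, 0, 0.004, 0, 0, 1, 0, 0, 0, 0.003, 0, 0, 1, 0, 0, 0, 0.003, 0, 0, 1],
)

```text
clock: 8.9
eef_pos: [462.5, 173.3, 83.2]
eef_rot: [1.853, 1.557, 0.041]
wrist_force: [-0.5, -0.6, 1.1]
finger_gap: 0.6
```

```bash
python3 -c "
from h import *
show()
p,d=camera('scene'); cv2.imwrite('pics/s8.png',cv2.resize(p[60:300,240:560],None,fx=2.4,fy=2.4))"
```

```text
t 8.9 loc [-58.5  93.   83.2] gap 0.6 F(loc) [-0.4 -0.7  1.1] J [ 0.29  0.31  1.81 -0.    1.    2.1 ]
tool axes in tester:
 [[ 0.014  1.     0.005]
 [ 0.004  0.005 -1.   ]
 [-1.     0.014 -0.004]]
```

View pics/s8.png

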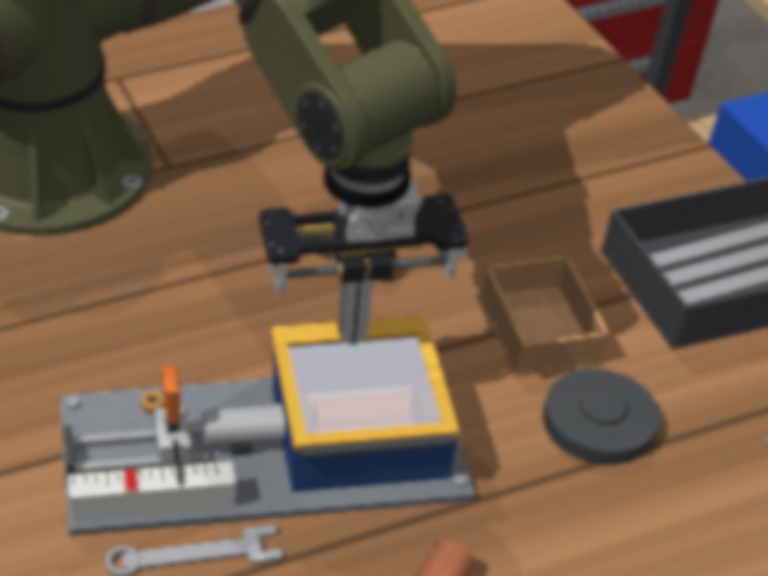

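Request:
play_rows(
  motion=[0, 0, 0, 0.003, 0, 0, 1, 0, 0, 0, 0.003, 0, 0, 1, 0, 0, 0, 0.003, 0, 0, 1],
)

```text
clock: 9.25
eef_pos: [463.2, 173.5, 80.9]
eef_rot: [1.868, 1.555, 0.057]
wrist_force: [-24.0, -8.6, 50.7]
finger_gap: 0.4
```

```bash
python3 -c "
from h import *
show()"
```

```text
t 9.25 loc [-57.9  93.3  80.9] gap 0.4 F(loc) [-21.2 -14.2  50.7] J [ 0.29  0.32  1.82 -0.    0.99  2.1 ]
tool axes in tester:
 [[ 0.015  1.     0.006]
 [ 0.005  0.006 -1.   ]
 [-1.     0.015 -0.005]]
```

Request:
play_rows(
  motion=[0, 0, 0, -0.02, 0, 0, 1, 0, 0, -0.015, -0.04, 0, 0, 0, 0, 0, 0, -0.04, 0, 0, 0, 0, 0, 0, -0.01, 0.011, 0.035, 0, 0, 0, 0, 0, 0.011, 0.035, 0, 0, 0, 0, 0, 0.011, 0.035, 0, 0, 0, 0, 0, 0.011, 0.035, 0, 0, 0, 0, 0, 0.008, 0.025, 0, 0, 0, 0, 0, 0, 0, 0, 0, 0, 0, 0, 0, 0, 0],
)

```text
clock: 10.25
eef_pos: [474.6, -5.6, 197.7]
eef_rot: [2.314, 1.563, 0.504]
wrist_force: [0.6, 0.4, 0.2]
finger_gap: 46.8
```

```bash
python3 -c "
from h import *
show()
p,d=camera('scene'); cv2.imwrite('pics/s9.png',cv2.resize(p[60:300,240:560],None,fx=2.4,fy=2.4))
p,d=camera('wrist'); cv2.imwrite('pics/w9.png',p); P=camera_params('wrist')
for n in ('pull_grip','mark','pointer'):
  for r in place_of('wrist',n)[:2]: print(n,r['conf'],loc((P['T']@np.append(r['at'],1))[:3]).round(1))
"
```

```text
t 10.25 loc [ -3.2 -77.6 197.7] gap 46.8 F(loc) [0.5 0.5 0.2] J [-0.09  0.13  1.74  0.    1.26  1.72]
tool axes in tester:
 [[ 0.006  1.     0.007]
 [ 0.006  0.007 -1.   ]
 [-1.     0.006 -0.006]]
pull_grip 0.92 [ -1.5 -86.9  87.2]
pull_grip 0.48 [116.5 -80.4  -2.2]
mark 0.62 [  58.9 -126.4   49.8]
pointer 0.91 [ 66.7 -86.2  52.4]
```

View pics/s9.png

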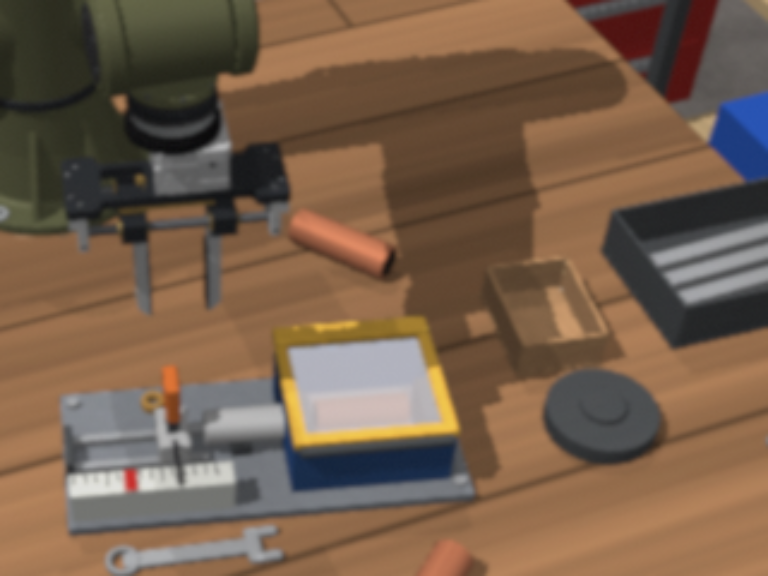

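View pics/w9.png

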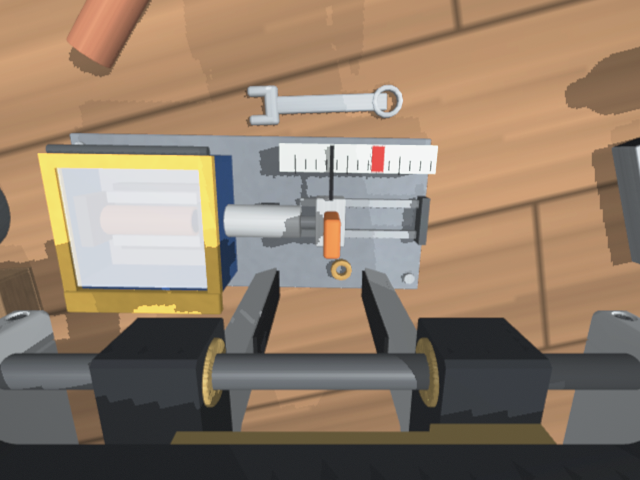

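```bash
python3 -c "
from h import *
p,d=camera('wrist');P=camera_params('wrist')
hsv=cv2.cvtColor(p,cv2.COLOR_BGR2HSV)
m=(hsv[...,0]>20)&(hsv[...,0]<32)&(hsv[...,1]>180)&(d>0)
m[320:]=0; m[:,230:]=0
v,u=np.nonzero(m);z=d[v,u]
Q=(P['T']@np.stack([(u-P['cx'])/P['fx']*z,(v-P['cy'])/P['fy']*z,z,np.ones_like(z)]))[:3].T
L=(Q-T0)@RT
L=L[(L[:,2]>60)&(L[:,2]<110)]
for a in range(-90,80,15):
    k=(L[:,0]>=a)&(L[:,0]<a+15)
    if k.sum()>5: print(a,k.sum(),np.median(L[k],0).round(1))
show()
"
```

```text
t 10.55 loc [ -3.5 -76.8 197.6] gap 46.8 F(loc) [ 0.4  0.6 -0.4] J [-0.09  0.13  1.74  0.    1.26  1.72]
tool axes in tester:
 [[ 0.006  1.     0.01 ]
 [ 0.006  0.01  -1.   ]
 [-1.     0.006 -0.005]]
```

Request:
play_rows(
  motion=[0, 0, 0, 0.03, 0.001, 0.004, 0, 0, 0, 0, 0.03, 0.001, 0.004, 0, 0, 0, 0, 0, 0, 0, 0, 0, 0, 0, 0, 0, 0, 0],
)

```text
clock: 10.95
eef_pos: [475.9, -10.9, 137.7]
eef_rot: [2.186, 1.561, 0.382]
wrist_force: [0.6, -1.0, -0.1]
finger_gap: 46.7
```

```bash
python3 -c "
from h import *
show()"
```

```text
t 10.95 loc [ -0.7 -82.5 137.7] gap 46.7 F(loc) [ 0.9 -0.9 -0.1] J [-0.1   0.2   1.81  0.01  1.12  1.7 ]
tool axes in tester:
 [[ 0.008  1.     0.013]
 [ 0.006  0.013 -1.   ]
 [-1.     0.008 -0.006]]
```

```bash
python3 -c "
from h import *
p,d=camera('top');P=camera_params('top')
hsv=cv2.cvtColor(p,cv2.COLOR_BGR2HSV)
m=(hsv[...,0]>18)&(hsv[...,0]<34)&(hsv[...,1]>150)&(d>0)
m[:170]=0;m[300:]=0;m[:,:215]=0;m[:,310:]=0
v,u=np.nonzero(m);z=d[v,u];print(len(u))
Q=(P['T']@np.stack([(u-P['cx'])/P['fx']*z,(v-P['cy'])/P['fy']*z,z,np.ones_like(z)]))[:3].T
L=(Q-T0)@RT
for a in range(-105,90,15):
    k=(L[:,0]>=a)&(L[:,0]<a+15)
    if k.sum()>5: print(a,k.sum(),np.median(L[k],0).round(1))
cv2.imwrite('pics/t10.png',cv2.resize(p[170:300,215:390],None,fx=4.5,fy=4.5))
"
```

```text
1106
-90 204 [-79.3  90.8  81.5]
-75 307 [-68.9  96.1  81.1]
-60 59 [-53.2  32.6  79.1]
-45 55 [-37.5  32.4  80.3]
-30 63 [-22.5  32.3  79.2]
-15 55 [-7.5 32.6 80.5]
0 39 [  6.7 163.2  79.5]
15 30 [ 22.5 163.6  78.2]
30 33 [ 38.3 163.9  78.9]
45 129 [ 57.  105.5  80.1]
60 132 [ 63.4 105.5  78.7]
```

View pics/t10.png

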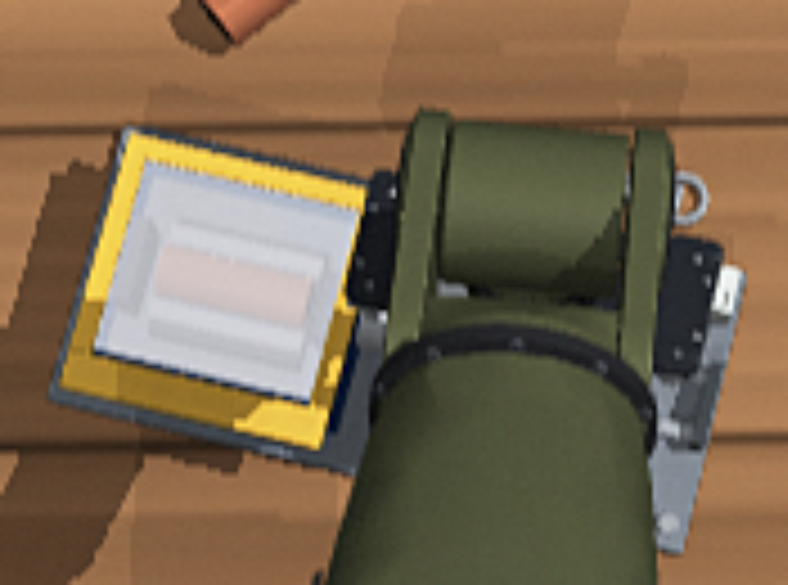

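The guard is flat: its frame is at z ≈ 80 mm along its whole length. I'll go down over the handle.

Request:
play_rows(
  motion=[0, 0, 0, 0.022, 0, 0.003, 0, 0, 0, 0, 0.022, 0, 0.001, 0, 0, 0, 0, 0.012, 0, 0, 0, 0, 0, 0, 0, 0, 0, 0, 0, 0, 0, 0, 0, 0, 0],
)

```text
clock: 11.5
eef_pos: [479.1, -13.9, 86.7]
eef_rot: [1.956, 1.551, 0.154]
wrist_force: [-0.6, 0.1, 0.8]
finger_gap: 46.7
```

```bash
python3 -c "
from h import *
show()
p,d=camera('wrist'); cv2.imwrite('pics/w11.png',p); p,d=camera('scene'); cv2.imwrite('pics/s11.png',cv2.resize(p[120:300,240:480],None,fx=3.2,fy=3.2))"
```

```text
t 11.5 loc [  3.2 -84.6  86.7] gap 46.7 F(loc) [-0.6 -0.   0.8] J [-0.11  0.27  1.86  0.01  0.99  1.69]
tool axes in tester:
 [[ 0.018  1.     0.014]
 [ 0.008  0.014 -1.   ]
 [-1.     0.018 -0.007]]
```

View pics/w11.png

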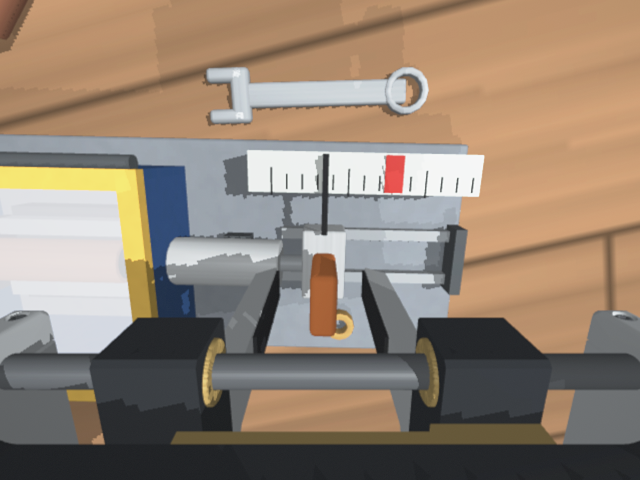

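View pics/s11.png

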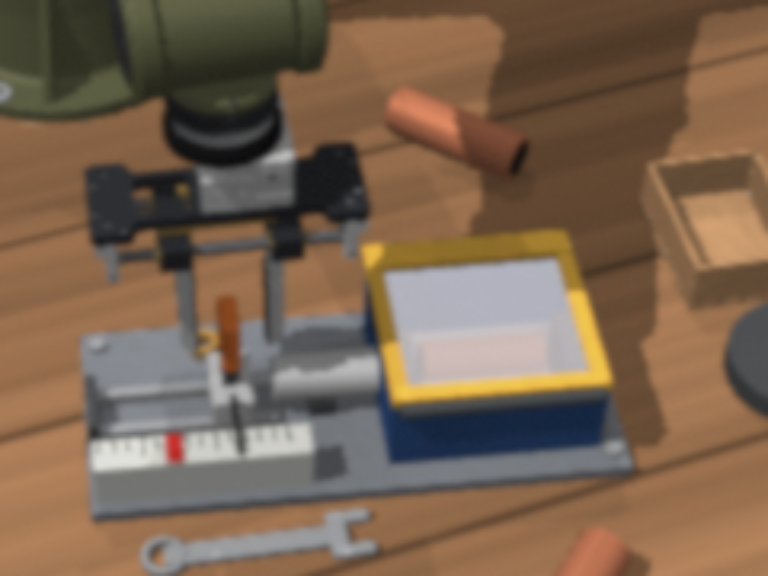

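Request:
play_rows(
  motion=[0.014, 0, -0.018, 0.011, -0.003, 0, 0, 0, 0, 0, 0, 0, 0, 0, 0, 0, 0, 0, 0, 0, 1, 0, 0, 0, 0, 0, 0, 1, 0, 0, 0, 0, 0, 0, 1, 0, 0, 0, 0, 0, 0, 1, 0, 0, 0, 0, 0, 0, 1, 0, 0, 0, 0, 0, 0, 1],
  newtons=30,
)

```text
clock: 12.4
eef_pos: [476.4, -15.0, 76.3]
eef_rot: [3.037, 1.567, 1.22]
wrist_force: [1.7, 4.1, -1.6]
finger_gap: 13.9
```

```bash
python3 -c "
from h import *
show()
p,d=camera('wrist'); cv2.imwrite('pics/w12.png',p)"
```

```text
t 12.4 loc [  0.9 -86.3  76.3] gap 13.9 F(loc) [ 0.7  4.4 -1.6] J [-0.11  0.3   1.86  0.    0.99  1.7 ]
tool axes in tester:
 [[ 0.     1.    -0.001]
 [ 0.004 -0.001 -1.   ]
 [-1.     0.    -0.004]]
```

View pics/w12.png

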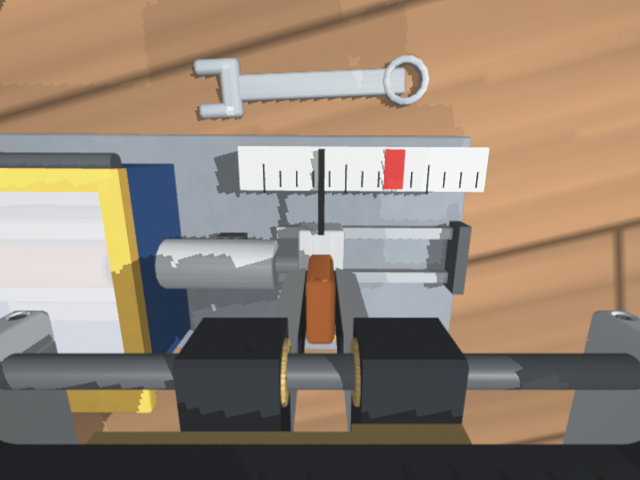

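Request:
play_rows(
  motion=[0, 0, 0, 0, 0, 0.006, 1, 0, 0, 0, 0, 0, 0.006, 1, 0, 0, 0, 0, 0, 0.006, 1, 0, 0, 0, 0, 0, 0.006, 1, 0, 0, 0, 0, 0, 0.006, 1, 0, 0, 0, 0, 0, 0.005, 1, 0, 0, 0, 0, 0, 0, 1, 0, 0, 0, 0, 0, 0, 1],
)

```text
clock: 13.25
eef_pos: [468.2, -47.0, 76.3]
eef_rot: [3.019, 1.56, 1.203]
wrist_force: [2.5, 6.4, -1.1]
finger_gap: 14.0
```

```bash
python3 -c "
from h import *
show()
p,d=camera('wrist'); cv2.imwrite('pics/w13.png',p)"
```

```text
t 13.25 loc [   0.7 -119.4   76.3] gap 14.0 F(loc) [ 0.8  6.8 -1.1] J [-0.18  0.28  1.87  0.01  0.98  1.62]
tool axes in tester:
 [[ 0.001  1.     0.001]
 [ 0.011  0.001 -1.   ]
 [-1.     0.001 -0.011]]
```

View pics/w13.png

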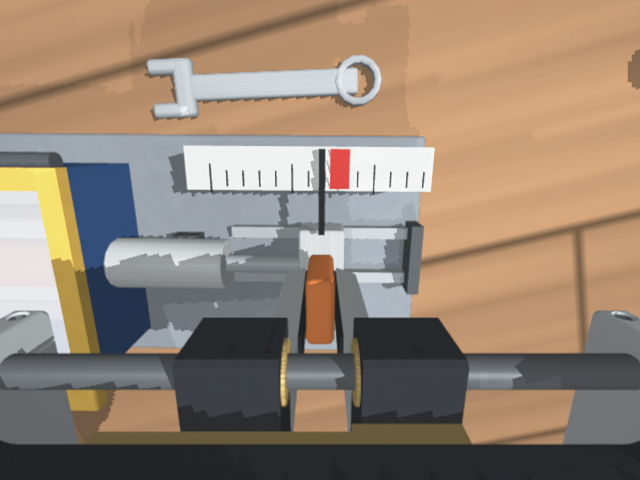

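Request:
play_rows(
  motion=[0, 0, 0, 0, 0, 0.005, 1, 0, 0, 0, 0, 0, 0.005, 1, 0, 0, 0, 0, 0, 0.002, 1, 0, 0, 0, 0, 0, 0, 1, 0, 0, 0, 0, 0, 0, 1],
)

```text
clock: 13.8
eef_pos: [465.7, -56.8, 76.3]
eef_rot: [3.004, 1.556, 1.19]
wrist_force: [1.8, 6.9, -2.6]
finger_gap: 14.0
```

```bash
cat > m.py <<'E'
from h import *
import sys
show()
p,d=camera('wrist'); cv2.imwrite(sys.argv[1],p)
h=cv2.cvtColor(p,cv2.COLOR_BGR2HSV)[150:190,240:420]
r=((h[...,0]<6)|(h[...,0]>174))&(h[...,1]>150)
k=h[...,2]<60
for n,m in(("red",r),("black",k)):
    c=np.nonzero(m)[1]+240; print(n,len(c),c.min() if len(c) else 0,c.max() if len(c) else 0,c.mean() if len(c) else 0)
E
python3 m.py pics/w14.png
```

```text
t 13.8 loc [   0.6 -129.4   76.3] gap 14.0 F(loc) [ 0.1  7.1 -2.6] J [-0.21  0.28  1.88  0.02  0.98  1.6 ]
tool axes in tester:
 [[ 0.002  1.     0.003]
 [ 0.015  0.002 -1.   ]
 [-1.     0.002 -0.015]]
red 419 314 332 323.8758949880668
black 184 320 324 321.8478260869565
```

View pics/w14.png

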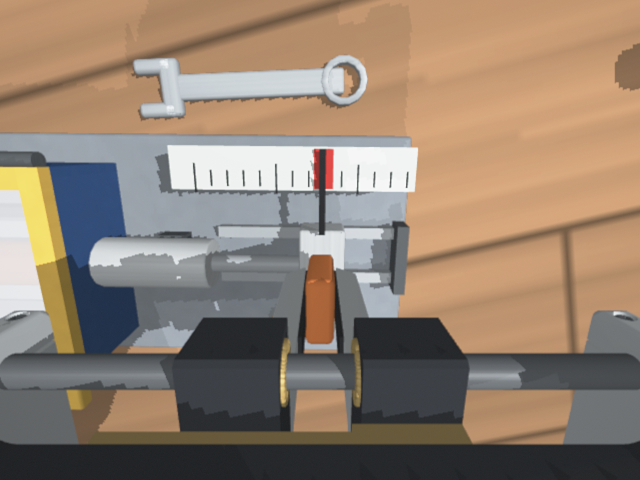

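Request:
play_rows(
  motion=[0, 0, 0, 0, 0, 0.001, 1, 0, 0, 0, 0, 0, 0, 1, 0, 0, 0, 0, 0, 0, 1, 0, 0, 0, 0, 0, 0, 1, 0, 0, 0, 0, 0, 0, 1, 0, 0, 0, 0, 0, 0, 1, 0, 0, 0, 0, 0, 0, 1, 0, 0, 0, 0, 0, 0, 1, 0, 0, 0, 0, 0, 0, 1, 0, 0, 0, 0, 0, 0, 1, 0, 0, 0, 0, 0, 0, 1, 0, 0, 0, 0, 0, 0, 1, 0, 0, 0, 0, 0, 0, 1, 0, 0, 0, 0, 0, 0, 1, 0, 0, 0, 0, 0, 0, 1],
)

```text
clock: 15.35
eef_pos: [467.0, -51.9, 76.3]
eef_rot: [2.962, 1.546, 1.152]
wrist_force: [3.2, 5.4, -1.7]
finger_gap: 14.3
```

```bash
python3 m.py pics/w15.png; python3 -c "
from h import *
s=read_state(); print(s['qd'].round(4))
p,d=camera('scene'); cv2.imwrite('pics/s15.png',cv2.resize(p[120:300,240:480],None,fx=3.2,fy=3.2))"
```

```text
t 15.35 loc [   0.7 -124.4   76.3] gap 14.3 F(loc) [ 1.7  6.  -1.7] J [-0.2   0.28  1.88  0.03  0.98  1.59]
tool axes in tester:
 [[ 0.004  1.     0.007]
 [ 0.025  0.007 -1.   ]
 [-1.     0.004 -0.025]]
red 581 326 341 333.8726333907057
black 161 321 325 323.27329192546586
[-0.0016 -0.0003  0.0002  0.0004  0.001  -0.    ]
```

View pics/s15.png

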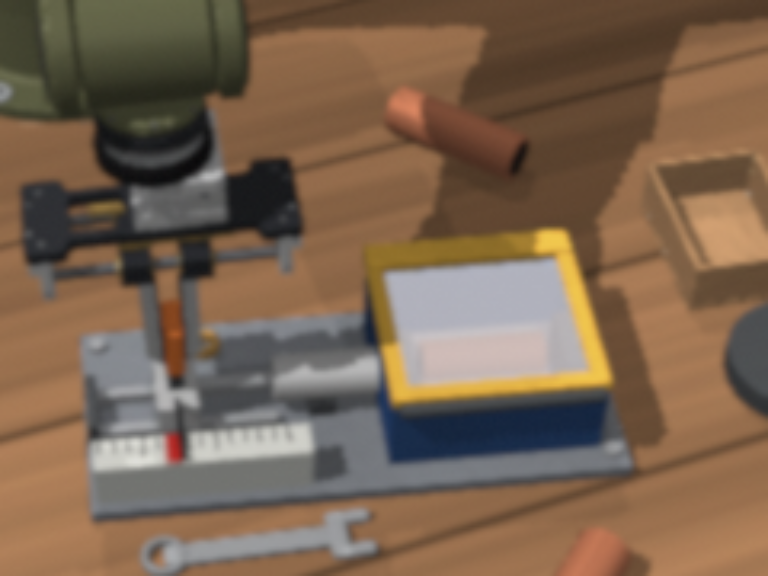

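Request:
play_rows(
  motion=[0, -0.012, 0, 0, 0, 0.004, 1, 0, -0.01, 0, 0, 0, 0.003, 1, 0, -0.001, 0, 0, 0, 0.0004, 1, 0, -0.001, 0, 0, 0, 0.0004, 1, 0, -0.001, 0, 0, 0, 0.0004, 1, 0, -0.001, 0, 0, 0, 0.0004, 1, 0, -0.001, 0, 0, 0, 0.0004, 1, 0, -0.001, 0, 0, 0, 0.0004, 1],
)

```text
clock: 16.25
eef_pos: [465.7, -56.9, 76.3]
eef_rot: [2.405, 1.563, 0.594]
wrist_force: [3.9, 6.8, -1.6]
finger_gap: 13.8
```

```bash
python3 m.py pics/w16.png
```

```text
t 16.25 loc [   0.6 -129.6   76.3] gap 13.8 F(loc) [ 2.1  7.6 -1.6] J [-0.2   0.28  1.88  0.01  0.98  1.61]
tool axes in tester:
 [[ 0.005  1.     0.006]
 [ 0.005  0.006 -1.   ]
 [-1.     0.005 -0.005]]
red 442 314 332 323.0203619909502
black 162 320 324 321.5925925925926
```

Centred to within about 1 mm. I'll hold for 1.5 s with creep compensation.

Request:
play_rows(
  motion=[0, -0.001, 0, 0, 0, 0.0008, 1, 0, -0.001, 0, 0, 0, 0.0004, 1, 0, -0.001, 0, 0, 0, 0.0004, 1, 0, -0.001, 0, 0, 0, 0.0004, 1, 0, -0.001, 0, 0, 0, 0.0004, 1, 0, -0.001, 0, 0, 0, 0.0004, 1, 0, -0.001, 0, 0, 0, 0.0004, 1, 0, -0.001, 0, 0, 0, 0.0004, 1, 0, -0.001, 0, 0, 0, 0.0004, 1, 0, -0.001, 0, 0, 0, 0.0004, 1, 0, -0.001, 0, 0, 0, 0.0004, 1, 0, -0.001, 0, 0, 0, 0.0004, 1, 0, -0.001, 0, 0, 0, 0.0004, 1, 0, -0.001, 0, 0, 0, 0.0004, 1],
)

```text
clock: 17.7
eef_pos: [466.0, -55.7, 76.3]
eef_rot: [2.429, 1.562, 0.616]
wrist_force: [2.8, 5.6, -1.3]
finger_gap: 13.4
```

```bash
python3 m.py pics/w17.png; python3 m.py pics/w18.png;python3 -c "
from h import *
p,d=camera('top');P=camera_params('top')
hsv=cv2.cvtColor(p,cv2.COLOR_BGR2HSV)
m=(hsv[...,0]>18)&(hsv[...,0]<34)&(hsv[...,1]>150)&(d>0)
m[:170]=0;m[300:]=0;m[:,:215]=0;m[:,310:]=0
v,u=np.nonzero(m);z=d[v,u]
L=((P['T']@np.stack([(u-P['cx'])/P['fx']*z,(v-P['cy'])/P['fy']*z,z,np.ones_like(z)]))[:3].T-T0)@RT
print(np.median(L[L[:,0]<-65],0),np.median(L[L[:,0]>45],0))
cv2.imwrite('pics/t18.png',p)"
```

```text
t 17.7 loc [   0.7 -128.3   76.3] gap 13.4 F(loc) [ 1.4  6.1 -1.3] J [-0.2   0.28  1.88  0.01  0.98  1.61]
tool axes in tester:
 [[ 0.006  1.     0.004]
 [ 0.007  0.004 -1.   ]
 [-1.     0.006 -0.007]]
red 451 316 333 326.0731707317073
black 157 319 323 321.484076433121
t 17.75 loc [   0.7 -128.3   76.3] gap 14.0 F(loc) [ 1.1  6.8 -1.8] J [-0.2   0.28  1.88  0.01  0.98  1.61]
tool axes in tester:
 [[ 0.006  1.     0.004]
 [ 0.007  0.004 -1.   ]
 [-1.     0.006 -0.007]]
red 450 316 333 326.0755555555556
black 157 319 323 321.484076433121
[-74.27024156  94.02233797  81.25833192] [59.67854753 94.51557893 79.49906258]
```

View pics/w18.png

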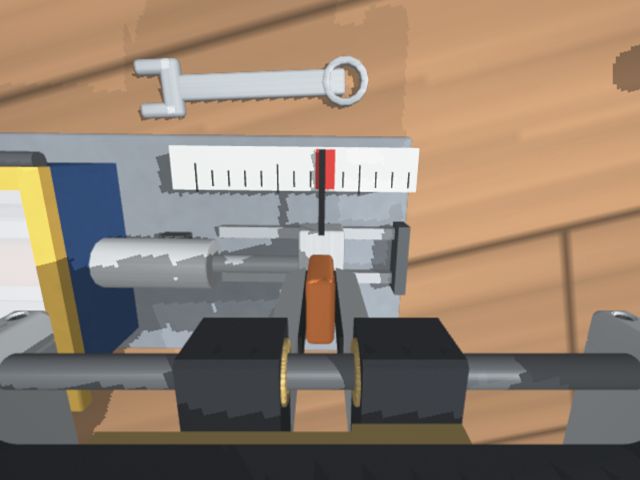

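View pics/t18.png

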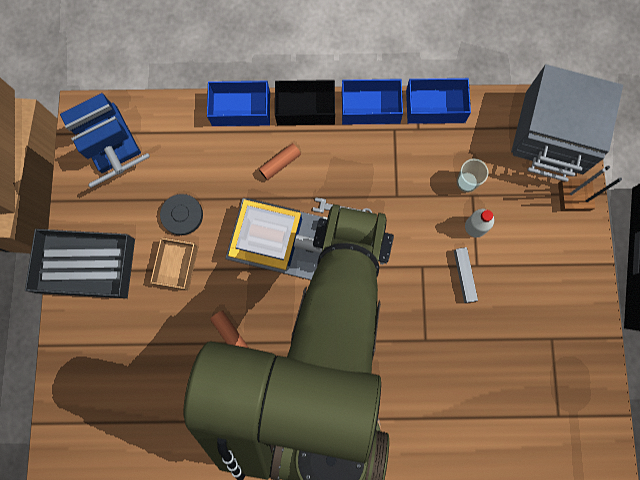

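Request:
play_rows(
  motion=[0, -0.003, 0, 0, 0, 0.002, 1, 0, -0.001, 0, 0, 0, 0.0006, 1, 0, -0.001, 0, 0, 0, 0.0005, 1, 0, -0.001, 0, 0, 0, 0.0005, 1, 0, -0.001, 0, 0, 0, 0.0005, 1, 0, -0.001, 0, 0, 0, 0.0005, 1, 0, -0.001, 0, 0, 0, 0.0005, 1, 0, -0.001, 0, 0, 0, 0.0005, 1, 0, -0.001, 0, 0, 0, 0.0005, 1, 0, -0.001, 0, 0, 0, 0.0005, 1, 0, -0.001, 0, 0, 0, 0.0005, 1, 0, -0.001, 0, 0, 0, 0.0005, 1],
)

```text
clock: 19.05
eef_pos: [465.7, -57.0, 76.3]
eef_rot: [2.314, 1.562, 0.5]
wrist_force: [3.2, 7.0, -1.3]
finger_gap: 13.8
```

```bash
python3 m.py pics/w19.png; python3 -c "
from h import *
print(sign_off()); show()"
```

```text
t 19.05 loc [   0.7 -129.7   76.3] gap 13.8 F(loc) [ 1.4  7.6 -1.3] J [-0.2   0.28  1.88  0.01  0.98  1.61]
tool axes in tester:
 [[ 0.007  1.     0.003]
 [ 0.006  0.003 -1.   ]
 [-1.     0.007 -0.006]]
red 441 313 331 323.00226757369614
black 175 319 323 321.22857142857146
the job is handed in; nothing more can be done
None
the job is handed in; nothing more can be done
```

I shut the guard first, then pulled the orange handle out until the pointer stood in the red band. I handed the job in at 19 s with the gripper still holding the handle; no verdict was reported.

**Last checks:**
- **Guard:** top-camera depth put its frame at z ≈ 79–81 mm from hinge to lip, so it is flat on the box.
- **Pointer:** the wrist picture showed it within about 1 mm of the band's centre.
- **Grip:** the gripper held the 14 mm handle, set to grip at 30 N. The wrist force showed about 7 N of spring pull.
- **Specimen and bystanders:** the specimen was still in its cradle. The bystanders that showed in the pictures looked unmoved. The arm hid the brass spacer in the last top view, but it was in place in an earlier scene view with the slide already out.

**What went wrong on the way:**
- **First guard push:** the tip passed over the lip without touching the guard, so I went back and repeated it.
- **Pressing the guard shut:** the wrist force briefly reached about 58 N. That was the fingertips on the lip, and it is below the 120 N wrist limit.
- **First hold:** the slide crept back about 5–6 mm, almost out of the band. I re-centred it and then held it with small corrections.

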